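Set up the tamping stand after cleaning

ROBOT

A 6-joint arm with a two-finger parallel gripper is mounted at the origin on the work surface. World frame = base frame: x ahead of the robot, y to its left, z up, the work surface at z = 0. Lengths are in m, angles in rad, forces in N, time in s.
With the tool pointing down it reaches from about 0.3 to 0.875 m from the base axis. Payload 6.4 kg.
Tool frame: the origin (TCP) lies where the fingers leave the gripper's body, on its centre line; the fingertips stand 73 mm ahead of it and the grasp point (between the pads) lies 54 mm ahead of it (ctrl.pinch_z is the distance from the TCP to the grasp point, in m); z points along the fingers, y is the direction in which the jaws open and shut (so a half turn about z gives the same grasp; the last joint's range is limited). The gripper opens to 85 mm and grips with 20 to 120 N. Pads are 22 mm wide; open, the fingers measure 114 mm over their backs; the gripper's body (76 mm by 85 mm) begins 54 mm behind the grasp point. The pads swing forward as they close: fully open they stand 13 mm farther back than shut.
Start: joints at [-1.357, 0.181, 1.607, -0, 1.354, -0.206], TCP at [0.234, -0.525, 0.304] pointing down, gripper open.
Joint ranges: [-2.99, 2.99], [-0.89, 2.07], [0.3, 2.58], [-1.14, 4.28], [0, 2.63], [-3.12, 3.12]. Speed limits (rad/s): [2.57, 2.57, 3.01, 3.14, 3.14, 3.14].

INTERFACE

Orientations are given as a unit quaternion [w, x, y, z].
In Python, from bench import ctrl, camera, camera_model gives the robot as it stands.
- The arm moves only by the tool arm_command, never from a script. Its argument "series" is a list of rows, each a list of 7 numbers: the shift along the tool's x, y, z in m, then the turn, a rotation vector about the tool's x, y, z in degrees, then the finger opening in m, from 0 to 0.0854. In form: [[tx, ty, tz, rx, ry, rz, gripper], ...]. A call has exactly 5 rows; each row is the pose to reach, as a shift and turn from the pose commanded when the call began, along the tool's axes at that moment; what a row does not reach only later rows make up. A row lasts 1/10 s, in which the tool goes at most 50 mm and 8.59 degrees, less where a joint would pass 70% of its speed; a pose out of reach is approached as far as the arm can. A call with a gripper value outside its range is refused whole. The fingers move at their own pace and stop on an object; the grip force is fixed at half the most. Time passes only in rows, so rows that repeat a pose let the fingers close, or fill a call up. It gives the time, the measured TCP pose, the force and the opening at its end, in the units of the state.
- ctrl.get_obs(): the state, without advancing time (a new reading comes with each control period).
- camera(name): name is "side" or "top"; returns (picture, depth): 420x560x3 uint8, red, green, blue; 420x560 float32, m along the optical axis (not along the pixel's ray), 0 where there is no reading.
- camera_model(name): a dict with "K" (3x3 intrinsics, pixels), "position" and "attitude" of the camera in the world. Camera axes: x right, y down, z forward; pixel columns grow to the right and rows downward; lengths in m; the calibration is good to about 2 mm. A picture is of the moment at which its call begins. camera_model takes no time and is no camera call.
- ctrl.hand_in(): hands the job in, once; it reports no verdict.
The state is a dict: "time_s": time; "q": joint angles; "dq": joint speeds; "joint_efforts": joint torques, N m; "eef_pos": TCP position; "eef_rot": TCP orientation; "wrist_force": force on the tool from outside, world axes, zero at the start; "torque": the same for the moment, N m; "opening": opening from 0.0 (shut) to 1.0 (fully open).
Only numpy, scipy, OpenCV 4.12 (cv2) and the standard library are available. Lean on these libraries where they do the work, as an engineer would, in place of code of your own. Each camera call takes 0.05 s, during which the arm holds its last target. There are 200 camera calls.

TASK

The tamping stand still holds the blind cleaning basket with the blue disc: lift that one out and stand it upright in the yellow tray. Then build up the stand in order: the perforated basket into the stand's recess, the black dosing funnel right way up over the basket's rim, and the tamper, handle up, down through the funnel to the basket's floor. Set things down rather than drop them, seat each one level and fully home, knock nothing over, and leave the red leveller, the shot glass and the small milk jug where they are.

Things in the scene. Friction and masses are not known exactly. Their poses are not given: they have to be found in the camera images.
- stand: Tamping stand, fixed: round dark-wood block, 84 diameter, 22 high, with a round recess in its top, 55 diameter and 10 deep (recess floor 12 above the counter). Origin: centre of its underside, on the counter; z up.
- tray: Shallow yellow tray, fixed: 120 x 120 outside, 3 thick walls and floor, walls 10 high in all. Origin: centre of its underside, on the counter; x and y along its sides, z up.
- blind: Blind cleaning basket, loose: round steel cup with a bright blue disc covering its floor inside. 34 high; foot 47 diameter, body widening to 50, top rim band 54 diameter over the uppermost 8 (from 26 to 34 above its underside), which is what to grip from outside. About 90 g. At the start it sits in the stand's recess with its upper 24 standing proud. Origin: centre of its underside; z up its axis.
- basket: Perforated basket, loose, standing upright on the counter: the same steel cup, without the blue disc, bare steel floor (3 thick) dotted with small black holes. 34 high; foot 47 diameter, body 50, rim band 54 diameter from 26 to 34 above its underside; inside 43 diameter at the floor and 46 at the mouth. About 80 g. Seated in the stand, its underside lies on the recess floor. Origin: centre of its underside; z up its axis.
- funnel: Black dosing funnel, loose, lying right way up: a ring 28 high, 67 outer diameter (cylindrical from 0 to 10 and from 19 to 28 above its underside, waisted between). Its lower skirt is 62 inside and 7 deep and goes round the basket's rim; above it an inward ledge (hole 46 diameter) rests on the rim, so that seated, its underside lies 27 above the basket's underside; from the ledge it flares to a 62 mouth at the top. About 100 g. Origin: centre of its underside; z up its axis.
- tamper: Tamper, loose, standing upright: steel base 38 diameter and 20 high, slim neck, round wooden handle 34 diameter from 60 to 93 above its underside (grip here), 100 high in all. About 300 g. In place it stands on the basket's floor, its underside 3 above the basket's underside. Origin: centre of its underside; z up its axis.
- leveller: Bystander, loose: solid red disc with a steel band, 56 diameter, 30 high. Origin: centre of its underside.
- glass: Bystander, loose: clear shot glass, 52 diameter at the rim, 60 high. Origin: centre of its underside.
- jug: Bystander, loose: small aluminium milk jug, 68 diameter, 75 high, with a side handle reaching 51 from its axis along its +y. Origin: centre of its underside.
Not all that is in view belongs to the job. What is shaped like the tamper but orange is not meant.

How it is judged:
On the way, in this order (a step that is already met when the one before it is completed fails the run):
1. the blind basket (blue disc) stands upright in the yellow tray (x of blind in the frame of tray between -0.035 and 0.035 m and y of blind in the frame of tray between -0.035 and 0.035 m and z of blind in the frame of tray between 0 and 0.007 m and angle between blind's own z axis and vertical below 0.1 rad), for 0.2 s.
2. the perforated basket is seated in the stand (z of basket in the frame of stand between 0.009 and 0.015 m and horizontal distance between basket and stand below 0.008 m and angle between basket's own z axis and vertical below 0.1 rad), for 0.2 s.
3. the funnel is seated on the basket's rim (all of step 2 and z of funnel in the frame of basket between 0.024 and 0.03 m and horizontal distance between funnel and basket below 0.007 m and angle between funnel's own z axis and vertical below 0.1 rad), for 0.2 s.
4. the tamper stands on the basket's floor, through the funnel (all of step 3 and z of tamper in the frame of basket between 0 and 0.006 m and horizontal distance between tamper and basket below 0.007 m and angle between tamper's own z axis and vertical below 0.1 rad), for 0.2 s.
At the end, for the whole second after the job is handed in: Blind basket upright in the tray, centre within 35 mm of its centre along each side; perforated basket in the stand (8 mm), funnel on its rim and tamper on its floor (7 mm off-centre), each seated within 3 mm in height, upright within 0.1 rad, released and at rest (all of step 1 and all of step 4 and linear speed of each of blind, basket, funnel, tamper below 0.03 m/s and angular speed of each of blind, basket, funnel, tamper below 0.3 rad/s); the robot touches nothing.
It fails at once if the red leveller was moved more than 25 mm or tipped by more than 0.5 rad (distance of leveller from where it was at the start of the episode above 0.025 m or angle between leveller's own z axis and vertical above 0.5 rad).
It fails at once if the shot glass was moved more than 25 mm or tipped by more than 0.5 rad (distance of glass from where it was at the start of the episode above 0.025 m or angle between glass's own z axis and vertical above 0.5 rad).
It fails at once if the small milk jug was moved more than 25 mm or tipped by more than 0.5 rad (distance of jug from where it was at the start of the episode above 0.025 m or angle between jug's own z axis and vertical above 0.5 rad).
It fails at once if a basket, the funnel or the tamper was knocked over (tilted more than 0.8 rad) (angle between any of blind, basket, funnel, tamper's own z axis and vertical above 0.8 rad).
It fails at once if a basket, the funnel or the tamper was dropped (let go of and fell faster than 0.8 m/s, more than about 3 cm) ((linear speed of blind above 0.8 m/s and contact force between the fingers and blind below 0.01 N) or (linear speed of basket above 0.8 m/s and contact force between the fingers and basket below 0.01 N) or (linear speed of funnel above 0.8 m/s and contact force between the fingers and funnel below 0.01 N) or (linear speed of tamper above 0.8 m/s and contact force between the fingers and tamper below 0.01 N)).
It also fails if it takes over 128 s, if anything falls off the work surface, if the arm or the gripper's body presses on something with over 40 N, if the wrist force passes 120 N, or if a joint passes its speed limit or range.

## Working session

There is one attempt and no reset: what is moved stays moved. The work goes in short steps, Python scripts to look and compute and a tool call to move; the robot and the scene stay as the last step left them, time stands still between calls to the robot, and variables do not carry over. Pictures are saved under pics/ and viewed, about 12 in all and at most 16, crops included, and the job is handed in when it is done.

Besides the shell and the picture viewer there is one more tool, called after "Request:" as name(argument=value, ...) on one line, values as JSON. arm_command: Moves the arm, as the interface text tells. Its arguments: {"type":"object","properties":{"series":{"type":"array","items":{"type":"array","items":{"type":"number"}}}},"required":["series"]}

```bash
mkdir -p pics
python3 - <<'E'
from bench import ctrl,camera,camera_model
import cv2,numpy as np
for n in("top","side"):
    p,d=camera(n);cv2.imwrite(f"pics/{n}0.png",p[:,:,::-1]);np.savez(f"pics/{n}0.npz",p=p,d=d)
    m=camera_model(n);print(n,m)
o=ctrl.get_obs();print(o)
E
```

```text
top {'K': array([[455.09680696,   0.        , 285.75915231],
       [  0.        , 455.09680696, 215.75833122],
       [  0.        ,   0.        ,   1.        ]]), 'position': array([0.40042606, 0.0043304 , 0.88111738]), 'attitude': array([ 0.04693636, -0.70271073,  0.70865256, -0.04249898])}
side {'K': array([[391.16528433,   0.        , 274.54910919],
       [  0.        , 391.16528433, 216.17262052],
       [  0.        ,   0.        ,   1.        ]]), 'position': array([0.38620877, 0.58492583, 0.54257251]), 'attitude': array([ 0.03829832, -0.07343949,  0.90313584, -0.42129032])}
{'time_s': 0.1, 'q': array([-1.35729327e+00,  1.81501494e-01,  1.60789645e+00,  9.95578033e-06,
        1.35379594e+00, -2.06297042e-01]), 'dq': array([-0.00123447, -0.00185833, -0.00063708, -0.00173635, -0.00026755,
        0.00133265]), 'joint_efforts': array([-8.45852105e-05, -4.45876908e+01, -3.52239883e+01, -3.95478792e-04,
        4.12226625e-03,  1.30140063e-05]), 'eef_pos': array([ 0.23429531, -0.52468703,  0.3030602 ]), 'eef_rot': array([-8.00625069e-04,  9.78051656e-01,  2.08361026e-01,  1.97564777e-06]), 'wrist_force': array([-0.38428588, -0.15788612, -0.05318312]), 'torque': array([-0.03216684,  0.00965659,  0.02200317]), 'opening': 1.001595519813306}
```

View pics/top0.png

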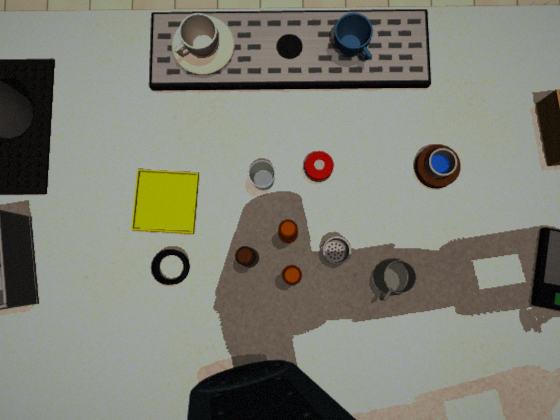

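View pics/side0.png

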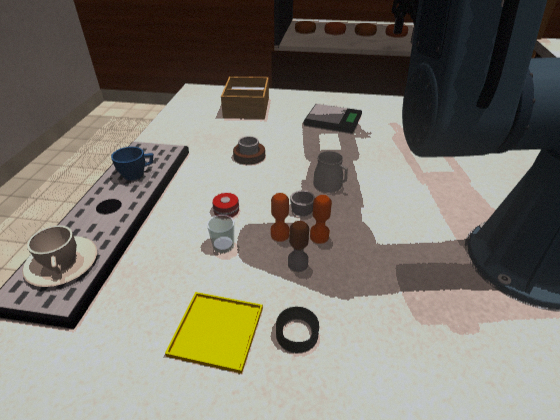

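Top view: blind in stand (440,163), perforated basket (335,250), funnel (170,266), tray (167,201), brown tamper (246,257) between orange decoys (288,231) and (291,275); leveller (318,165), glass (262,174), jug (395,278). The side view agrees.

```bash
cat > h.py <<'E'
import numpy as np,cv2
from scipy.spatial.transform import Rotation as R
from bench import ctrl,camera,camera_model
def rot(q): return R.from_quat(np.roll(q,-1))
def pts(n,d,m=None):
    m=camera_model(n);v,u=np.mgrid[:420,:560];K=m["K"]
    c=np.stack([(u-K[0,2])/K[0,0]*d,(v-K[1,2])/K[1,1]*d,d],-1)
    return c@rot(m["attitude"]).as_matrix().T+m["position"]
def ray(n,u,v,z):
    m=camera_model(n);K=m["K"];r=rot(m["attitude"]).apply([(u-K[0,2])/K[0,0],(v-K[1,2])/K[1,1],1.])
    return m["position"]+r*(z-m["position"][2])/r[2]
def circ(P,u,v,w,lo,hi):
    "enclosing circle of points near pixel with height in lo..hi"
    q=P[v-w:v+w,u-w:u+w].reshape(-1,3);q=q[(q[:,2]>lo)&(q[:,2]<hi)]
    c,r=cv2.minEnclosingCircle(q[:,:2].astype(np.float32));return np.round([*c,r,q[:,2].max(),len(q)],4)
def delta(x,y,z,yaw=None):
    "shift in tool axes from present pose to world point (TCP)"
    o=ctrl.get_obs();return rot(o["eef_rot"]).inv().apply(np.array([x,y,z])-o["eef_pos"])
E
python3 - <<'E'
from h import *
f=np.load("pics/top0.npz");p,d=f["p"],f["d"];P=pts("top",d)
print("counter",P[300,100],P[120,300])
for n,u,v,w,lo,hi in[("blind",440,163,20,.038,.07),("stand",438,166,30,.017,.027),("basket",335,250,20,.026,.05),("funnel",170,266,25,.02,.04),("tamper",246,257,18,.06,.12),("or1",288,231,18,.06,.12),("or2",291,275,18,.06,.12),("lev",318,165,20,.02,.05),("glass",262,174,20,.02,.08),("jug",395,278,28,.05,.09),("tray",167,201,45,.006,.02)]:
    print(n,circ(P,u,v,w,lo,hi))
# colour-mask cross-checks
hsv=cv2.cvtColor(p,cv2.COLOR_RGB2HSV)
m=cv2.inRange(hsv,(22,150,60),(38,255,255));c=max(cv2.findContours(m,0,2)[0],key=cv2.contourArea)
r=cv2.minAreaRect(c);print("tray",r,ray("top",*r[0],.008),[ray("top",*b,.01)[:2] for b in cv2.boxPoints(r)])
def ell(box,mask,z):
    u,v,w=box;k=np.zeros_like(mask);k[v-w:v+w,u-w:u+w]=mask[v-w:v+w,u-w:u+w]
    c=max(cv2.findContours(k,0,1)[0],key=cv2.contourArea);e=cv2.fitEllipse(c);print(e,ray("top",*e[0],z))
ell((170,266,26),cv2.inRange(hsv,(0,0,0),(180,255,60)),.028)
E
```

```text
counter [0.35344359 0.36512882 0.00187627] [ 0.70533908 -0.02063553  0.00148042]
blind [ 6.066e-01 -2.853e-01  2.780e-02  4.970e-02  2.380e+02]
stand [ 6.072e-01 -2.848e-01  4.290e-02  2.690e-02  1.063e+03]
basket [ 4.436e-01 -8.390e-02  2.700e-02  3.790e-02  2.070e+02]
funnel [4.165e-01 2.302e-01 3.410e-02 3.220e-02 2.080e+02]
tamper [4.327e-01 8.090e-02 1.680e-02 1.033e-01 3.200e+02]
or1 [4.788e-01 6.300e-03 1.710e-02 1.030e-01 3.130e+02]
or2 [3.992e-01 0.000e+00 1.680e-02 1.038e-01 2.990e+02]
lev [ 6.075e-01 -5.430e-02  2.830e-02  3.460e-02  6.660e+02]
glass [5.852e-01 5.370e-02 2.590e-02 6.400e-02 3.570e+02]
jug [ 3.866e-01 -1.822e-01  3.930e-02  7.800e-02  3.620e+02]
tray [5.430e-01 2.444e-01 8.440e-02 1.400e-02 5.430e+02]
tray ((164.7176513671875, 201.17059326171875), (62.967830657958984, 62.200862884521484), 4.39870548248291) [0.54224353 0.24463097 0.008     ] [array([0.48673562, 0.30784131]), array([0.60877404, 0.30274554]), array([0.59793903, 0.17935229]), array([0.47636593, 0.18655854])]
((169.99041748046875, 266.3907470703125), (35.147830963134766, 37.3964729309082), 77.74221801757812) [0.41565018 0.22610761 0.028     ]
```

Request:
arm_command(series=[[0.044,-0.007,0.01,0,0,-8,0.085],[0.088,-0.014,0.02,0,0,-16,0.085],[0.132,-0.02,0.03,0,0,-24,0.085],[0.176,-0.027,0.04,0,0,-32,0.085],[0.22,-0.034,0.05,0,0,-40,0.085]])

```text
time_s: 0.6
eef_pos: [0.4226, -0.4031, 0.2531]
eef_rot: [-0.0, 0.846, 0.533, -0.0]
wrist_force: [-0.0, 0.0, 0.7]
opening: 0.998
```

```bash
cat >> h.py <<'E'
def plan(x,y,z,yaw=90):
    o=ctrl.get_obs();r=rot(o["eef_rot"]);g=R.from_euler("z",yaw,degrees=True)*R.from_euler("x",180,degrees=True)
    print("at",o["eef_pos"].round(4),"open",round(o["opening"]*85.4,1),"F",o["wrist_force"].round(1),"t",round(o["time_s"],2))
    print("shift mm",(delta(x,y,z)*1000).round(1),"turn",(r.inv()*g).as_rotvec(degrees=True).round(2))
E
python3 -c "
from h import *
plan(.6068,-.285,.15)"
```

```text
at [ 0.4226 -0.4031  0.2531] open 85.2 F [-0.   0.   0.7] t 0.6
shift mm [186.1 115.1 103.1] turn [-3.000e-02 -2.000e-02 -2.564e+01]
```

Request:
arm_command(series=[[0.037,0.023,0.02,0,0,-5,0.085],[0.074,0.046,0.04,0,0,-10,0.085],[0.111,0.069,0.06,0,0,-15,0.085],[0.149,0.092,0.08,0,0,-20,0.085],[0.186,0.115,0.1,0,0,-25.6,0.085]])

```text
time_s: 1.1
eef_pos: [0.6073, -0.286, 0.1525]
eef_rot: [-0.0, 0.708, 0.706, -0.0]
wrist_force: [0.3, -0.5, 1.6]
opening: 0.997
```

Run:
```python
from h import *
p,d=camera("side");cv2.imwrite("pics/s1.png",cv2.resize(p[80:220,180:320,::-1],None,fx=4,fy=4))
plan(.6068,-.285,.098)
```

```text
at [ 0.6103 -0.2807  0.1482] open 85.0 F [-1.4  3.3 -0.2] t 1.15
shift mm [-4.5 -3.4 50.1] turn [-0.11 -0.31  0.36]
```

View pics/s1.png

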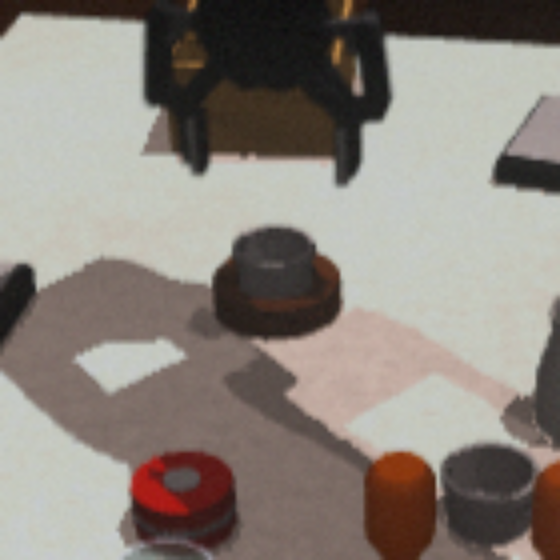

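The gripper hangs with its fingers (crop 195 and 345) astride the cup's column (275), jaws along x. Going down.

Request:
arm_command(series=[[0,0,0.008,0,0,0,0.085],[0,0,0.016,0,0,0,0.085],[0,0,0.024,0,0,0,0.085],[0,0,0.03,0,0,0,0.085],[0,0,0.03,0,0,0,0.085]])

```text
time_s: 1.65
eef_pos: [0.6051, -0.2881, 0.1231]
eef_rot: [-0.001, 0.71, 0.704, -0.0]
wrist_force: [0.2, 0.1, -0.3]
opening: 0.996
```

Run:
```python
from h import *
plan(.6068,-.285,.098)
```

```text
at [ 0.6051 -0.2881  0.1231] open 85.0 F [ 0.2  0.1 -0.3] t 1.65
shift mm [ 3.   1.7 25.1] turn [-0.07 -0.04 -0.45]
```

Request:
arm_command(series=[[0.003,0.0015,0.006,0,0,-0.4,0.085],[0.003,0.0015,0.013,0,0,-0.4,0.085],[0.003,0.0015,0.02,0,0,-0.4,0.085],[0.003,0.0015,0.025,0,0,-0.4,0.085],[0.003,0.0015,0.025,0,0,-0.4,0.085]])

```text
time_s: 2.15
eef_pos: [0.6071, -0.284, 0.0976]
eef_rot: [-0.001, 0.707, 0.707, -0.0]
wrist_force: [-0.9, -0.0, -0.1]
opening: 0.997
```

Request:
arm_command(series=[[0,0,0,0,0,0,0.065],[0,0,0,0,0,0,0.055],[0,0,0,0,0,0,0.045],[0,0,0,0,0,0,0.04],[0,0,0,0,0,0,0.04]])

```text
time_s: 2.65
eef_pos: [0.6083, -0.2848, 0.1]
eef_rot: [0.001, 0.707, 0.707, 0.0]
wrist_force: [-0.5, 0.6, 5.1]
opening: 0.603
```

Run:
```python
from h import *
p,d=camera("side");cv2.imwrite("pics/s2.png",cv2.resize(p[80:220,180:320,::-1],None,fx=4,fy=4))
plan(.6068,-.285,.098)
```

```text
at [ 0.6083 -0.2848  0.1   ] open 51.8 F [-0.9  0.4  5.2] t 2.7
shift mm [-0.2 -1.5  2. ] turn [0.08 0.06 0.06]
```

View pics/s2.png

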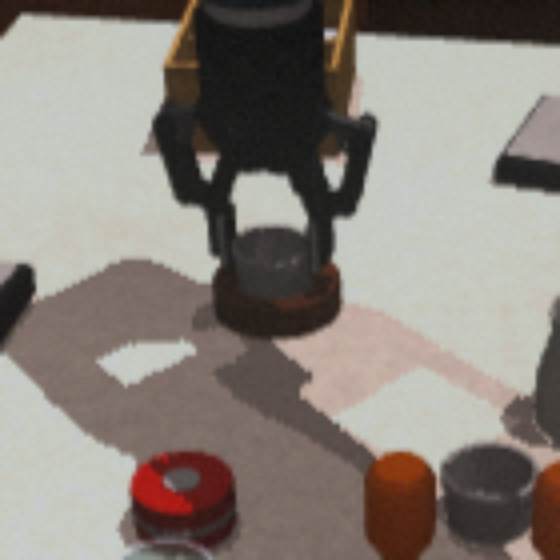

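The fingers hold the rim (51.8 mm opening), with about 5 N pushing up. Lifting gently and checking.

Request:
arm_command(series=[[0,0,-0.01,0,0,0,0.04],[0,0,-0.025,0,0,0,0.04],[0,0,-0.05,0,0,0,0.04],[0,0,-0.08,0,0,0,0.04],[0,0,-0.1,0,0,0,0.04]])

```text
time_s: 3.2
eef_pos: [0.6084, -0.2849, 0.2024]
eef_rot: [0.002, 0.707, 0.707, 0.0]
wrist_force: [0.2, -1.1, -0.4]
opening: 0.605
```

Run:
```python
from h import *
p,d=camera("side");cv2.imwrite("pics/s3.png",cv2.resize(p[40:220,180:340,::-1],None,fx=3,fy=3))
plan(.5425,.2445,.2)
```

```text
at [ 0.6098 -0.2857  0.206 ] open 51.4 F [ 2.6 -1.4  1.8] t 3.25
shift mm [530.3 -66.7   3. ] turn [0.4  0.28 0.06]
```

View pics/s3.png

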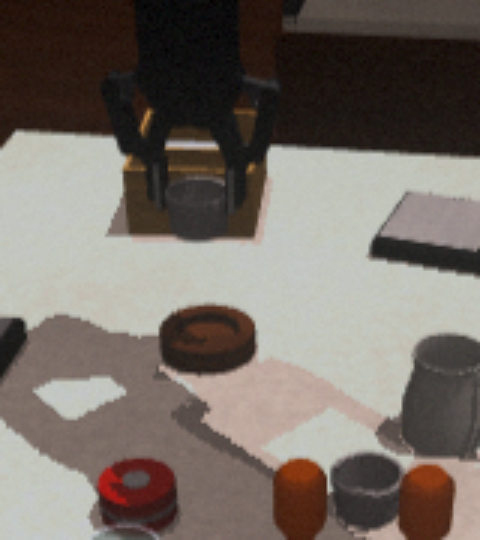

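The blind is held level, clear of the empty stand. Carrying it across at height.

Request:
arm_command(series=[[0.02,0,0,0,0,0,0.04],[0.06,0,0,0,0,0,0.04],[0.105,0,0,0,0,0,0.04],[0.15,0,0,0,0,0,0.04],[0.195,0,0,0,0,0,0.04]])

```text
time_s: 3.75
eef_pos: [0.6063, -0.0867, 0.1977]
eef_rot: [-0.001, 0.707, 0.707, -0.0]
wrist_force: [0.1, -0.9, -0.6]
opening: 0.604
```

Request:
arm_command(series=[[0.045,-0.01,0,0,0,0,0.04],[0.09,-0.02,0,0,0,0,0.04],[0.135,-0.03,0,0,0,0,0.04],[0.18,-0.04,0,0,0,0,0.04],[0.22,-0.05,0,0,0,0,0.04]])

```text
time_s: 4.25
eef_pos: [0.5553, 0.1333, 0.1979]
eef_rot: [-0.001, 0.707, 0.708, -0.001]
wrist_force: [-0.6, 1.2, -0.4]
opening: 0.604
```

Request:
arm_command(series=[[0.04,-0.006,0,0,0,0,0.04],[0.075,-0.012,0,0,0,0,0.04],[0.1,-0.016,0,0,0,0,0.04],[0.115,-0.016,0.01,0,0,0,0.04],[0.115,-0.016,0.02,0,0,0,0.04]])

```text
time_s: 4.75
eef_pos: [0.5403, 0.2474, 0.1777]
eef_rot: [-0.0, 0.706, 0.708, -0.0]
wrist_force: [-0.1, 0.5, -1.8]
opening: 0.601
```

Run:
```python
from h import *
p,d=camera("top");cv2.imwrite("pics/t4.png",p[:,:,::-1])
plan(.5425,.2445,.092)
```

```text
at [0.5394 0.2457 0.1754] open 51.2 F [-1.8 -0.6 -1.6] t 4.8
shift mm [-1.1  3.4 83.3] turn [-0.24  0.07  0.15]
```

View pics/t4.png

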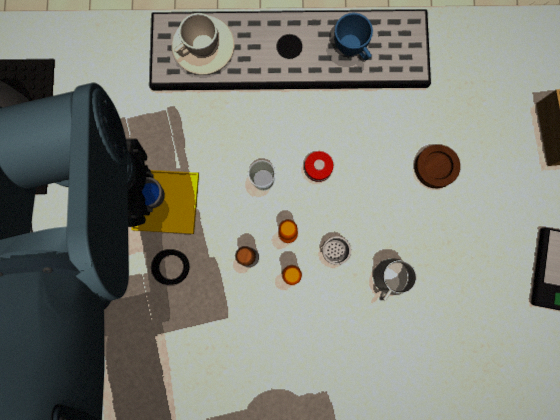

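The blue disc shows in the hand above the tray (150,192). Lowering.

Request:
arm_command(series=[[0,0.002,0.02,0,0,0,0.04],[0,0.002,0.04,0,0,0,0.04],[0,0.002,0.06,0,0,0,0.04],[0,0.002,0.072,0,0,0,0.04],[0,0.002,0.076,0,0,0,0.04]])

```text
time_s: 5.3
eef_pos: [0.5422, 0.2441, 0.1007]
eef_rot: [-0.001, 0.707, 0.707, -0.002]
wrist_force: [0.3, 0.2, -0.5]
opening: 0.602
```

Request:
arm_command(series=[[0,0,0.002,0,0,0,0.04],[0,0,0.004,0,0,0,0.04],[0,0,0.006,0,0,0,0.04],[0,0,0.008,0,0,0,0.04],[0,0,0.008,0,0,0,0.04]])

```text
time_s: 5.8
eef_pos: [0.5433, 0.2456, 0.095]
eef_rot: [0.0, 0.707, 0.707, 0.0]
wrist_force: [-0.6, 0.4, -1.9]
opening: 0.599
```

Run:
```python
from h import *
p,d=camera("side");cv2.imwrite("pics/s5.png",cv2.resize(p[180:400,130:330,::-1],None,fx=2.5,fy=2.5))
plan(.5425,.2445,.091)
f=np.load("pics/top0.npz")
p=cv2.imread("pics/t4.png")
```

```text
at [0.5433 0.2456 0.0951] open 51.7 F [ 0.7 -0.  -0.7] t 5.85
shift mm [-1.1 -0.8  4.1] turn [ 0.02 -0.    0.06]
```

View pics/s5.png

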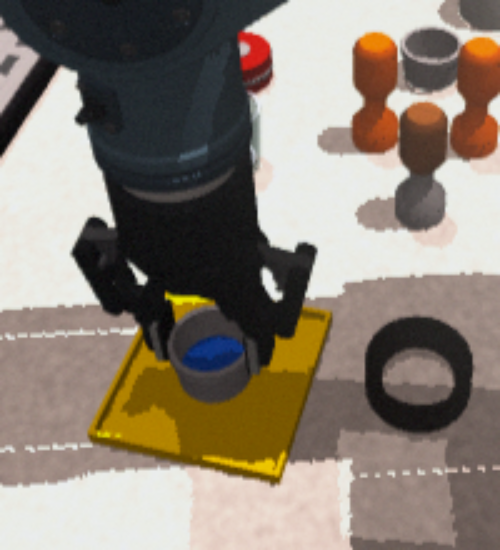

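The cup is over the tray's middle, level, a few mm up. Continuing down until contact.

Request:
arm_command(series=[[0,0,0.001,0,0,0,0.04],[0,0,0.002,0,0,0,0.04],[0,0,0.003,0,0,0,0.04],[0,0,0.004,0,0,0,0.04],[0,0,0.004,0,0,0,0.04]])

```text
time_s: 6.35
eef_pos: [0.5432, 0.2455, 0.0911]
eef_rot: [-0.0, 0.707, 0.707, -0.0]
wrist_force: [-2.5, 0.5, 2.0]
opening: 0.598
```

Request:
arm_command(series=[[0,0,0.001,0,0,0,0.04],[0,0,0.001,0,0,0,0.04],[0,0,0.002,0,0,0,0.04],[0,0,0.002,0,0,0,0.04],[0,0,0.002,0,0,0,0.04]])

```text
time_s: 6.85
eef_pos: [0.5433, 0.2456, 0.0909]
eef_rot: [0.0, 0.707, 0.708, -0.0]
wrist_force: [-8.4, -2.9, 16.6]
opening: 0.601
```

Contact (16 N) at TCP z 0.091, just the expected height. Releasing and rising.

Request:
arm_command(series=[[0,0,-0.001,0,0,0,0.055],[0,0,-0.001,0,0,0,0.065],[0,0,-0.001,0,0,0,0.075],[0,0,-0.001,0,0,0,0.085],[0,0,-0.001,0,0,0,0.085]])

```text
time_s: 7.35
eef_pos: [0.5432, 0.2455, 0.0896]
eef_rot: [-0.0, 0.707, 0.707, -0.0]
wrist_force: [-0.1, -0.2, -0.3]
opening: 0.996
```

Request:
arm_command(series=[[0,0,-0.01,0,0,0,0.085],[0,0,-0.03,0,0,0,0.085],[0,0,-0.06,0,0,0,0.085],[0,0,-0.09,0,0,0,0.085],[0,0,-0.11,0,0,0,0.085]])

```text
time_s: 7.85
eef_pos: [0.5441, 0.2457, 0.2031]
eef_rot: [0.001, 0.707, 0.707, 0.001]
wrist_force: [1.0, 0.2, -0.2]
opening: 0.999
```

Run:
```python
from h import *
p,d=camera("side");S=pts("side",d)
p,d=camera("top");P=pts("top",d)
for n,u,v,w,lo,hi in[("stand",438,166,30,.017,.027),("basket",335,250,20,.026,.05),("funnel",170,266,25,.02,.04),("tamper",246,257,18,.06,.12)]: print(n,circ(P,u,v,w,lo,hi))
print("blind side",circ(S,216,325,24,.030,.06))
# recess floor centroid
q=P[136:196,408:468].reshape(-1,3)
q=q[(q[:,2]>.008)&(q[:,2]<.0165)&(np.hypot(q[:,0]-.607,q[:,1]+.285)<.032)];print("recess",len(q),q.mean(0),cv2.minEnclosingCircle(q[:,:2].astype(np.float32)))
plan(.4436,-.0839,.2)
```

```text
stand [ 6.069e-01 -2.850e-01  4.260e-02  2.640e-02  8.670e+02]
basket [ 4.437e-01 -8.390e-02  2.680e-02  3.820e-02  2.080e+02]
funnel [4.164e-01 2.299e-01 3.370e-02 3.260e-02 2.030e+02]
tamper [4.325e-01 8.110e-02 1.700e-02 1.033e-01 3.210e+02]
blind side [5.419e-01 2.445e-01 2.760e-02 3.880e-02 3.670e+02]
recess 580 [ 0.60832248 -0.28763445  0.01212787] ((0.6081939935684204, -0.28772756457328796), 0.02740756794810295)
at [0.5453 0.246  0.2044] open 85.1 F [ 0.3 -0.5 -0.4] t 7.95
shift mm [-329.9 -102.1    3.1] turn [ 0.42 -0.1   0.06]
```

Blind stands at (0.542,0.2445), the tray's centre. Now the perforated basket.

Request:
arm_command(series=[[-0.03,-0.01,0,0,0,0,0.085],[-0.07,-0.02,0,0,0,0,0.085],[-0.11,-0.033,0,0,0,0,0.085],[-0.15,-0.046,0,0,0,0,0.085],[-0.19,-0.058,0,0,0,0,0.085]])

```text
time_s: 8.45
eef_pos: [0.4841, 0.0543, 0.1991]
eef_rot: [-0.0, 0.707, 0.708, -0.0]
wrist_force: [0.1, -0.3, 0.5]
opening: 0.992
```

Request:
arm_command(series=[[-0.04,-0.012,0,0,0,0,0.085],[-0.08,-0.024,0,0,0,0,0.085],[-0.115,-0.036,0,0,0,0,0.085],[-0.138,-0.042,0.01,0,0,0,0.085],[-0.138,-0.042,0.02,0,0,0,0.085]])

```text
time_s: 8.95
eef_pos: [0.4429, -0.0849, 0.1794]
eef_rot: [0.0, 0.708, 0.706, -0.0]
wrist_force: [0.2, 1.5, -0.0]
opening: 0.994
```

Request:
arm_command(series=[[0,0,0.005,0,0,0,0.085],[0,0,0.01,0,0,0,0.085],[0,0,0.015,0,0,0,0.085],[0,0,0.02,0,0,0,0.085],[0,0,0.02,0,0,0,0.085]])

```text
time_s: 9.45
eef_pos: [0.4433, -0.0818, 0.1591]
eef_rot: [-0.001, 0.706, 0.708, -0.0]
wrist_force: [-0.3, -0.3, -0.2]
opening: 0.993
```

Run:
```python
from h import *
p,d=camera("side");cv2.imwrite("pics/s6.png",cv2.resize(p[80:280,220:400,::-1],None,fx=3,fy=3))
plan(.445,-.083,.087)
```

```text
at [ 0.4435 -0.082   0.1596] open 84.8 F [0.8 1.1 0.4] t 9.5
shift mm [-1.   1.6 72.6] turn [-0.04 -0.02  0.1 ]
```

View pics/s6.png

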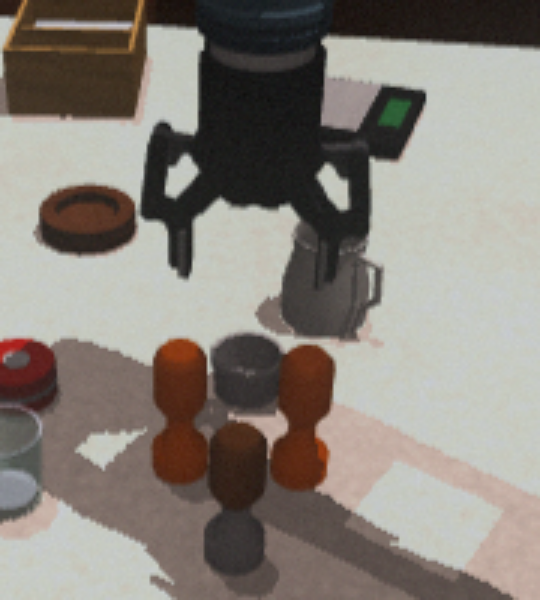

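Jaws (180 and 328 in the crop) straddle the basket (248), clear of jug and decoys. Descending.

Request:
arm_command(series=[[-0.001,0.0015,0.015,0,0,0,0.085],[-0.001,0.0015,0.032,0,0,0,0.085],[-0.001,0.0015,0.05,0,0,0,0.085],[-0.001,0.0015,0.064,0,0,0,0.085],[-0.001,0.0015,0.07,0,0,0,0.085]])

```text
time_s: 10.0
eef_pos: [0.4446, -0.0832, 0.089]
eef_rot: [-0.001, 0.707, 0.708, -0.0]
wrist_force: [-0.5, 0.2, -0.5]
opening: 0.997
```

Request:
arm_command(series=[[0,0,0,0,0,0,0.085],[0,0,0,0,0,0,0.065],[0,0,0,0,0,0,0.045],[0,0,0,0,0,0,0.04],[0,0,0,0,0,0,0.04]])

```text
time_s: 10.5
eef_pos: [0.4457, -0.0839, 0.0914]
eef_rot: [0.001, 0.707, 0.707, 0.0]
wrist_force: [-3.5, 1.0, 9.9]
opening: 0.598
```

Request:
arm_command(series=[[0,0,0,0,0,0,0.04],[0,0,-0.01,0,0,0,0.04],[0,0,-0.04,0,0,0,0.04],[0,0,-0.08,0,0,0,0.04],[0,0,-0.115,0,0,0,0.04]])

```text
time_s: 11.0
eef_pos: [0.445, -0.0835, 0.2071]
eef_rot: [0.0, 0.707, 0.707, 0.0]
wrist_force: [1.4, -1.3, -0.7]
opening: 0.598
```

Run:
```python
from h import *
plan(.608,-.2845,.15)
```

```text
at [ 0.445  -0.0835  0.2071] open 51.1 F [ 1.4 -1.3 -0.7] t 11.0
shift mm [-201.1  162.8   57.3] turn [0.04 0.02 0.05]
```

Request:
arm_command(series=[[-0.025,0.02,0,0,0,0,0.04],[-0.058,0.047,0,0,0,0,0.04],[-0.091,0.074,0,0,0,0,0.04],[-0.124,0.1,0,0,0,0,0.04],[-0.155,0.125,0,0,0,0,0.04]])

```text
time_s: 11.5
eef_pos: [0.5712, -0.24, 0.2058]
eef_rot: [0.0, 0.707, 0.707, 0.0]
wrist_force: [2.3, 0.8, -1.4]
opening: 0.602
```

Request:
arm_command(series=[[-0.02,0.016,0.01,0,0,0,0.04],[-0.036,0.03,0.02,0,0,0,0.04],[-0.046,0.038,0.03,0,0,0,0.04],[-0.046,0.038,0.04,0,0,0,0.04],[-0.046,0.038,0.05,0,0,0,0.04]])

```text
time_s: 12.0
eef_pos: [0.6079, -0.2841, 0.1545]
eef_rot: [-0.0, 0.707, 0.707, 0.0]
wrist_force: [0.3, -0.0, -2.0]
opening: 0.595
```

Request:
arm_command(series=[[0,0,0.005,0,0,0,0.04],[0,0,0.01,0,0,0,0.04],[0,0,0.01,0,0,0,0.04],[0,0,0.01,0,0,0,0.04],[0,0,0.01,0,0,0,0.04]])

```text
time_s: 12.5
eef_pos: [0.6085, -0.2845, 0.1456]
eef_rot: [0.001, 0.707, 0.707, 0.0]
wrist_force: [0.5, -0.7, -1.5]
opening: 0.593
```

Run:
```python
from h import *
p,d=camera("side");cv2.imwrite("pics/s7.png",cv2.resize(p[70:190,180:320,::-1],None,fx=4,fy=4))
S=pts("side",d);print(S[140:160:4,249])
P=pts("top",camera("top")[1])
plan(.608,-.2845,.103)
```

```text
[[ 0.59654475 -0.26422817  0.06096525]
 [ 0.61049293 -0.31808467  0.01834877]
 [ 0.60907047 -0.30989547  0.0109597 ]
 [ 0.60439541 -0.28869068  0.01152086]
 [ 0.59600083 -0.25271593  0.02167039]]
at [ 0.6085 -0.2845  0.1455] open 50.9 F [-0.6 -0.1 -1.7] t 12.6
shift mm [ 0.  -0.5 42.5] turn [0.05 0.03 0.06]
```

View pics/s7.png

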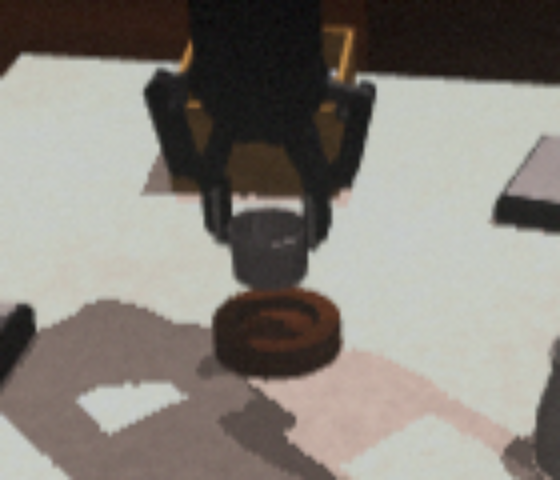

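Run:
```python
from h import *
m=camera_model("side")
def pr(X):
    c=rot(m["attitude"]).inv().apply(np.array(X)-m["position"]);u=m["K"]@c;return (u[:2]/u[2]-[180,70])*4
for z in(.02,.055,.09): print(z,pr([.607,-.285,z]))
p,d=camera("side");P=pts("side",d)
q=P[70:190,180:320].reshape(-1,3);q=q[(q[:,2]>.056)&(q[:,2]<.072)&(np.hypot(q[:,0]-.607,q[:,1]+.285)<.04)]
A=np.c_[2*q[:,:2],np.ones(len(q))];s=np.linalg.lstsq(A,(q[:,:2]**2).sum(1),rcond=None)[0];print(len(q),s[:2],np.sqrt(s[2]+s[0]**2+s[1]**2),q.min(0),q.max(0))
```

```text
0.02 [270.24904651 319.24640106]
0.055 [267.42085713 271.256606  ]
0.09 [264.46250687 221.05819172]
126 [ 0.60609724 -0.28476744] 0.02297456910264205 [ 0.58146107 -0.31120468  0.05602396] [ 0.628625   -0.25885168  0.07188087]
```

Run:
```python
from h import *
for c in("side","top"):
    p,d=camera(c);P=pts(c,d).reshape(-1,3);r=np.hypot(P[:,0]-.607,P[:,1]+.285)
    q=P[(P[:,2]>.019)&(P[:,2]<.027)&(r<.05)]
    print(c,"stand top",len(q),q.min(0),q.max(0),cv2.minEnclosingCircle(q[:,:2].astype(np.float32)))
    if c=="side":
        for lo,hi in((.052,.062),(.06,.07)):
            q=P[(P[:,2]>lo)&(P[:,2]<hi)&(r<.028)];print("cup x extents",np.percentile(q[:,0],[0,2,98,100]),len(q))
    else:
        q=P[(P[:,2]>.08)&(P[:,2]<.1)&(r<.05)]
        if len(q):print("rim top",len(q),q.min(0),q.max(0))
```

```text
side stand top 259 [ 0.56280467 -0.3260427   0.01900016] [ 0.64538119 -0.24326852  0.02409672] ((0.6045117378234863, -0.28483402729034424), 0.042893994599580765)
cup x extents [0.58250926 0.58274946 0.62798666 0.62909886] 51
cup x extents [0.58161279 0.58256301 0.62433166 0.62666971] 86
top stand top 390 [ 0.5658772  -0.28892478  0.01901448] [ 0.64784039 -0.24377122  0.02680984] ((0.6068445444107056, -0.2812460660934448), 0.041434913873672485)
rim top 66 [ 0.60428425 -0.27727249  0.08064965] [ 0.6459473  -0.25700378  0.09989054]
```

The basket hangs within about 1 mm of the stand's axis in the same view. Lowering into the recess.

Request:
arm_command(series=[[0,-0.001,0.008,0,0,0,0.04],[0,-0.001,0.016,0,0,0,0.04],[0,-0.001,0.024,0,0,0,0.04],[0,-0.001,0.031,0,0,0,0.04],[0,-0.001,0.036,0,0,0,0.04]])

```text
time_s: 13.25
eef_pos: [0.6068, -0.2842, 0.1075]
eef_rot: [-0.001, 0.707, 0.707, -0.0]
wrist_force: [-0.4, -0.4, -1.1]
opening: 0.596
```

Request:
arm_command(series=[[0,0,0.001,0,0,0,0.04],[0,0,0.002,0,0,0,0.04],[0,0,0.004,0,0,0,0.04],[0,0,0.006,0,0,0,0.04],[0,0,0.006,0,0,0,0.04]])

```text
time_s: 13.75
eef_pos: [0.6075, -0.2846, 0.1035]
eef_rot: [0.0, 0.707, 0.707, 0.0]
wrist_force: [-0.1, 1.2, 1.7]
opening: 0.598
```

Request:
arm_command(series=[[0,0,0.001,0,0,0,0.04],[0,0,0.001,0,0,0,0.04],[0,0,0.002,0,0,0,0.04],[0,0,0.002,0,0,0,0.04],[0,0,0.002,0,0,0,0.04]])

```text
time_s: 14.25
eef_pos: [0.6076, -0.2847, 0.1034]
eef_rot: [0.0, 0.707, 0.708, -0.0]
wrist_force: [-6.0, 3.9, 13.7]
opening: 0.597
```

Contact at 0.1034, as expected for the recess floor. Release and rise.

Request:
arm_command(series=[[0,0,-0.001,0,0,0,0.055],[0,0,-0.001,0,0,0,0.065],[0,0,-0.001,0,0,0,0.075],[0,0,-0.001,0,0,0,0.085],[0,0,-0.001,0,0,0,0.085]])

```text
time_s: 14.75
eef_pos: [0.6071, -0.2844, 0.1015]
eef_rot: [-0.0, 0.707, 0.707, -0.0]
wrist_force: [0.6, -0.8, 0.3]
opening: 0.995
```

Request:
arm_command(series=[[0,0,-0.01,0,0,0,0.085],[0,0,-0.03,0,0,0,0.085],[0,0,-0.06,0,0,0,0.085],[0,0,-0.08,0,0,0,0.085],[0,0,-0.1,0,0,0,0.085]])

```text
time_s: 15.25
eef_pos: [0.6075, -0.2846, 0.204]
eef_rot: [0.001, 0.707, 0.707, 0.0]
wrist_force: [0.0, -0.1, -0.5]
opening: 0.995
```

Request:
arm_command(series=[[0.045,-0.015,0,0,0,0,0.085],[0.09,-0.03,0,0,0,0,0.085],[0.135,-0.045,0,0,0,0,0.085],[0.18,-0.06,0,0,0,0,0.085],[0.22,-0.075,0,0,0,0,0.085]])

```text
time_s: 15.75
eef_pos: [0.5313, -0.0626, 0.2027]
eef_rot: [0.0, 0.707, 0.707, 0.0]
wrist_force: [-0.4, 0.5, 1.1]
opening: 1.001
```

Run:
```python
from h import *
p,d=camera("top");P=pts("top",d);cv2.imwrite("pics/t8.png",cv2.resize(p[130:200,400:480,::-1],None,fx=6,fy=6))
print(circ(P,440,163,20,.038,.07),circ(P,438,166,30,.017,.027))
p,d=camera("side");P=pts("side",d).reshape(-1,3);r=np.hypot(P[:,0]-.605,P[:,1]+.285)
q=P[(P[:,2]>.038)&(P[:,2]<.06)&(r<.04)];print("side rim",cv2.minEnclosingCircle(q[:,:2].astype(np.float32)),q[:,2].max())
plan(.418,.2305,.2)
```

```text
[ 6.067e-01 -2.846e-01  2.740e-02  4.960e-02  2.530e+02] [ 6.068e-01 -2.852e-01  4.240e-02  2.680e-02  5.800e+02]
side rim ((0.6043127179145813, -0.28373709321022034), 0.028117667883634567) 0.04721854322896163
at [ 0.53   -0.06    0.2021] open 84.9 F [-0.2 -0.8  0.5] t 15.85
shift mm [ 291.1 -110.4    2.8] turn [-0.09 -0.1   0.31]
```

View pics/t8.png

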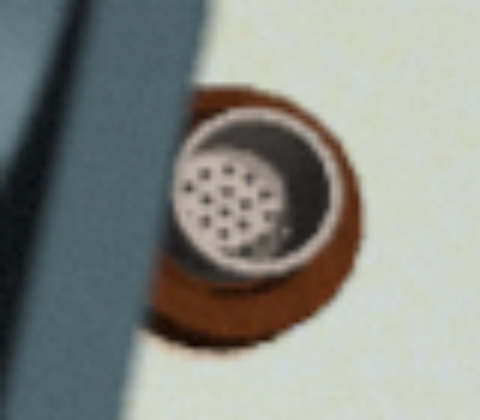

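The basket is seated concentric in the stand, its floor holes in view. Next the funnel, with the jaws turned 45° to keep clear of the tray.

Request:
arm_command(series=[[0.042,-0.016,0,0,0,-8,0.085],[0.084,-0.032,0,0,0,-16,0.085],[0.126,-0.048,0,0,0,-24,0.085],[0.168,-0.064,0,0,0,-32,0.085],[0.21,-0.08,0,0,0,-40,0.085]])

```text
time_s: 16.35
eef_pos: [0.4519, 0.1464, 0.2029]
eef_rot: [0.001, 0.42, 0.908, 0.0]
wrist_force: [0.3, -0.0, -0.7]
opening: 0.996
```

Run:
```python
from h import *
plan(.418,.2305,.15,135)
```

```text
at [0.4519 0.1464 0.2029] open 85.0 F [ 0.3 -0.  -0.7] t 16.35
shift mm [86.1 28.5 52.8] turn [ 0.08  0.07 -4.67]
```

Request:
arm_command(series=[[0.03,0.01,0,0,0,-2,0.085],[0.06,0.02,0.01,0,0,-4,0.085],[0.086,0.0285,0.02,0,0,-4.7,0.085],[0.086,0.0285,0.035,0,0,-4.7,0.085],[0.086,0.0285,0.05,0,0,-4.7,0.085]])

```text
time_s: 16.85
eef_pos: [0.419, 0.2303, 0.1524]
eef_rot: [0.001, 0.384, 0.923, 0.001]
wrist_force: [0.7, 0.2, 0.9]
opening: 0.994
```

Request:
arm_command(series=[[0,0,0.005,0,0,0,0.085],[0,0,0.01,0,0,0,0.085],[0,0,0.015,0,0,0,0.085],[0,0,0.015,0,0,0,0.085],[0,0,0.015,0,0,0,0.085]])

```text
time_s: 17.35
eef_pos: [0.4186, 0.2295, 0.1372]
eef_rot: [0.0, 0.385, 0.923, 0.0]
wrist_force: [-0.2, 0.6, 0.6]
opening: 0.995
```

Run:
```python
from h import *
p,d=camera("side");cv2.imwrite("pics/s9.png",cv2.resize(p[200:400,200:400,::-1],None,fx=2.5,fy=2.5))
plan(.418,.2305,.076,135)
```

```text
at [0.4187 0.2295 0.1373] open 85.0 F [ 0.8  0.1 -0.2] t 17.4
shift mm [ 1.2  0.2 61.3] turn [ 0.04  0.02 -0.26]
```

View pics/s9.png

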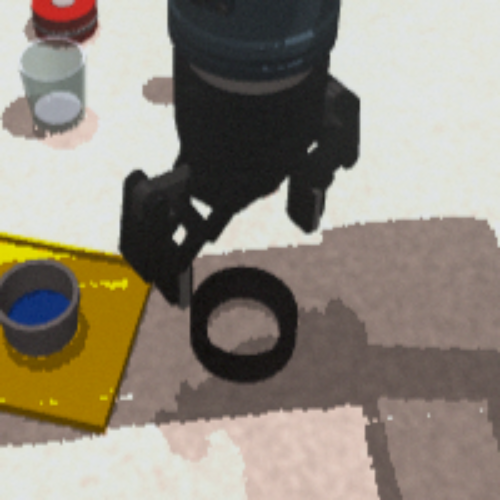

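Blind upright in the tray; fingers (175,300) and (310,230) lie on either side of the funnel (243,320). Descending.

Request:
arm_command(series=[[0.001,0,0.014,0,0,0,0.085],[0.001,0,0.028,0,0,0,0.085],[0.001,0,0.042,0,0,0,0.085],[0.001,0,0.056,0,0,0,0.085],[0.001,0,0.063,0,0,0,0.085]])

```text
time_s: 17.9
eef_pos: [0.4173, 0.2302, 0.0732]
eef_rot: [-0.0, 0.385, 0.923, -0.0]
wrist_force: [-0.2, 0.9, 0.1]
opening: 0.991
```

Request:
arm_command(series=[[0,0,0,0,0,0,0.085],[0,0,0,0,0,0,0.075],[0,0,0,0,0,0,0.065],[0,0,0,0,0,0,0.055],[0,0,0,0,0,0,0.055]])

```text
time_s: 18.4
eef_pos: [0.4181, 0.2305, 0.0754]
eef_rot: [0.001, 0.384, 0.923, 0.0]
wrist_force: [-2.9, -0.7, 9.6]
opening: 0.76
```

Request:
arm_command(series=[[0,0,0,0,0,0,0.055],[0,0,0,0,0,0,0.055],[0,0,-0.01,0,0,0,0.055],[0,0,-0.02,0,0,0,0.055],[0,0,-0.03,0,0,0,0.055]])

```text
time_s: 18.9
eef_pos: [0.4179, 0.2304, 0.1052]
eef_rot: [0.0, 0.385, 0.923, 0.0]
wrist_force: [-0.1, -1.2, -1.0]
opening: 0.757
```

Run:
```python
from h import *
p,d=camera("side");cv2.imwrite("pics/s10.png",cv2.resize(p[200:400,200:400,::-1],None,fx=2.5,fy=2.5))
plan(.418,.2305,.2,135)
```

```text
at [0.4189 0.2307 0.1066] open 64.7 F [ 1.2  1.  -0.6] t 18.95
shift mm [  0.3  -0.5 -93.4] turn [ 0.17  0.1  -0.24]
```

View pics/s10.png

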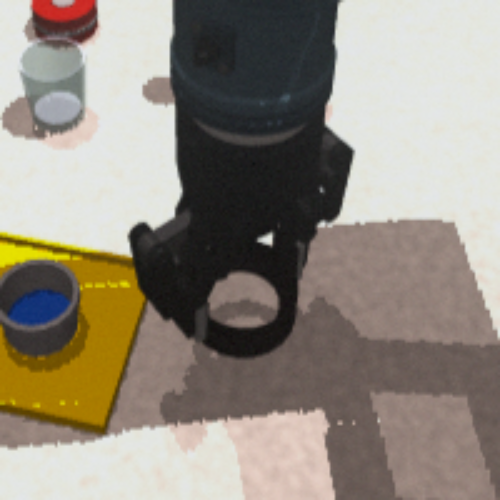

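Funnel held level. Raise, then carry over to the stand.

Request:
arm_command(series=[[0,0,-0.02,0,0,0,0.055],[0,0,-0.05,0,0,0,0.055],[0,0,-0.085,0,0,0,0.055],[-0.02,-0.009,-0.11,0,0,0,0.055],[-0.05,-0.023,-0.115,0,0,0,0.055]])

```text
time_s: 19.45
eef_pos: [0.4381, 0.1794, 0.2229]
eef_rot: [0.003, 0.383, 0.924, 0.002]
wrist_force: [1.3, -1.1, -0.5]
opening: 0.757
```

Request:
arm_command(series=[[-0.036,-0.017,0,0,0,0,0.055],[-0.076,-0.035,0,0,0,0,0.055],[-0.116,-0.054,0,0,0,0,0.055],[-0.156,-0.072,0,0,0,0,0.055],[-0.196,-0.09,0,0,0,0,0.055]])

```text
time_s: 19.95
eef_pos: [0.5109, -0.0257, 0.2195]
eef_rot: [0.0, 0.385, 0.923, 0.0]
wrist_force: [1.3, -0.4, -0.9]
opening: 0.758
```

Request:
arm_command(series=[[-0.04,-0.018,0,0,0,0,0.055],[-0.08,-0.037,0,0,0,0,0.055],[-0.12,-0.055,0,0,0,0,0.055],[-0.155,-0.071,0,0,0,0,0.055],[-0.185,-0.085,0,0,0,0,0.055]])

```text
time_s: 20.45
eef_pos: [0.5808, -0.2174, 0.2192]
eef_rot: [0.0, 0.385, 0.923, -0.0]
wrist_force: [0.6, 0.9, -1.4]
opening: 0.756
```

Run:
```python
from h import *
plan(.6075,-.2846,.15,135)
```

```text
at [ 0.5808 -0.2174  0.2192] open 64.6 F [ 0.6  0.9 -1.4] t 20.45
shift mm [-66.5 -28.3  69.3] turn [ 0.01  0.04 -0.31]
```

Request:
arm_command(series=[[-0.03,-0.013,0.01,0,0,0,0.055],[-0.055,-0.023,0.025,0,0,0,0.055],[-0.066,-0.028,0.045,0,0,0,0.055],[-0.066,-0.028,0.06,0,0,0,0.055],[-0.066,-0.028,0.07,0,0,0,0.055]])

```text
time_s: 20.95
eef_pos: [0.6061, -0.281, 0.1471]
eef_rot: [-0.001, 0.385, 0.923, 0.0]
wrist_force: [-0.2, 1.7, -1.7]
opening: 0.757
```

Request:
arm_command(series=[[0,0,0.004,0,0,0,0.055],[0,0,0.008,0,0,0,0.055],[0,0,0.01,0,0,0,0.055],[0,0,0.01,0,0,0,0.055],[0,0,0.01,0,0,0,0.055]])

```text
time_s: 21.45
eef_pos: [0.6074, -0.2817, 0.1397]
eef_rot: [0.001, 0.385, 0.923, -0.0]
wrist_force: [-0.1, -0.3, -1.9]
opening: 0.757
```

Run:
```python
from h import *
p,d=camera("side");cv2.imwrite("pics/s11.png",cv2.resize(p[70:190,180:320,::-1],None,fx=4,fy=4))
P=pts("side",d).reshape(-1,3);r=np.hypot(P[:,0]-.605,P[:,1]+.285)
for lo,hi in((.065,.07),(.07,.075),(.036,.048)):
    q=P[(P[:,2]>lo)&(P[:,2]<hi)&(r<.045)];print(len(q),np.percentile(q[:,0],[0,2,98,100]),q[:,1].max())
plan(.6075,-.2846,.116,135)
```

```text
54 [0.57152337 0.57164522 0.62586308 0.62820697] -0.2464244209780323
113 [0.57101467 0.57193782 0.62852145 0.63833946] -0.24533936062847372
89 [0.5782126  0.57929596 0.62834644 0.62980712] -0.2568564697200224
at [ 0.6073 -0.2818  0.1396] open 64.6 F [ 0.3  0.5 -1.2] t 21.5
shift mm [-2.1 -1.9 23.6] turn [ 0.01  0.06 -0.23]
```

View pics/s11.png

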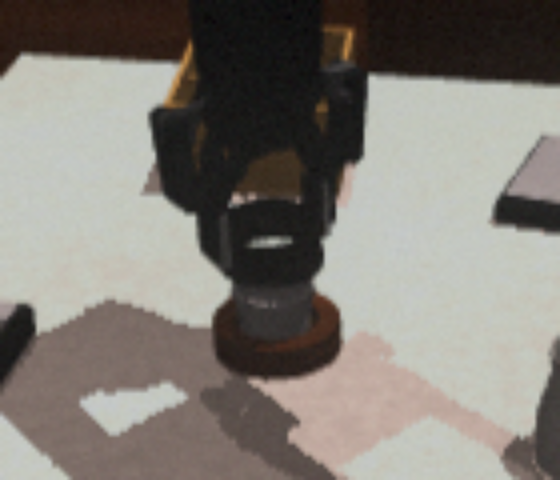

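Funnel hangs right over the basket, level; y is off by about 3 mm. Correcting and lowering.

Request:
arm_command(series=[[-0.002,-0.002,0.002,0,0,-0.2,0.055],[-0.002,-0.002,0.007,0,0,-0.2,0.055],[-0.002,-0.002,0.012,0,0,-0.2,0.055],[-0.002,-0.002,0.017,0,0,-0.2,0.055],[-0.002,-0.002,0.021,0,0,-0.2,0.055]])

```text
time_s: 22.0
eef_pos: [0.6067, -0.2844, 0.1169]
eef_rot: [-0.001, 0.383, 0.924, 0.0]
wrist_force: [-0.1, -1.0, -1.0]
opening: 0.757
```

Request:
arm_command(series=[[0,0,0.001,0,0,0,0.055],[0,0,0.002,0,0,0,0.055],[0,0,0.003,0,0,0,0.055],[0,0,0.004,0,0,0,0.055],[0,0,0.004,0,0,0,0.055]])

```text
time_s: 22.5
eef_pos: [0.6072, -0.2847, 0.1146]
eef_rot: [0.0, 0.383, 0.924, -0.0]
wrist_force: [-1.6, 1.2, 2.8]
opening: 0.755
```

Request:
arm_command(series=[[0,0,0.001,0,0,0,0.055],[0,0,0.001,0,0,0,0.055],[0,0,0.002,0,0,0,0.055],[0,0,0.002,0,0,0,0.055],[0,0,0.002,0,0,0,0.055]])

```text
time_s: 23.0
eef_pos: [0.6074, -0.2848, 0.1145]
eef_rot: [0.0, 0.383, 0.924, -0.0]
wrist_force: [-7.7, 4.1, 14.8]
opening: 0.757
```

Contact exactly at the predicted 0.1145. Releasing.

Request:
arm_command(series=[[0,0,-0.001,0,0,0,0.065],[0,0,-0.001,0,0,0,0.07],[0,0,-0.001,0,0,0,0.075],[0,0,-0.001,0,0,0,0.085],[0,0,-0.001,0,0,0,0.085]])

```text
time_s: 23.5
eef_pos: [0.6069, -0.2846, 0.1125]
eef_rot: [-0.0, 0.383, 0.924, 0.0]
wrist_force: [-1.3, 0.4, -0.6]
opening: 0.996
```

Request:
arm_command(series=[[0,0,-0.01,0,0,0,0.085],[0,0,-0.03,0,0,0,0.085],[0,0,-0.06,0,0,0,0.085],[0,0,-0.09,0,0,0,0.085],[0,0,-0.11,0,0,0,0.085]])

```text
time_s: 24.0
eef_pos: [0.6078, -0.2851, 0.2264]
eef_rot: [0.002, 0.383, 0.924, -0.0]
wrist_force: [0.5, -0.1, 0.5]
opening: 0.99
```

Request:
arm_command(series=[[0.03,0.01,0,0,0,8,0.085],[0.07,0.023,0,0,0,16,0.085],[0.11,0.036,0,0,0,24,0.085],[0.15,0.05,0,0,0,32,0.085],[0.19,0.063,0,0,0,40,0.085]])

```text
time_s: 24.5
eef_pos: [0.5166, -0.1043, 0.2237]
eef_rot: [0.0, 0.678, 0.735, 0.0]
wrist_force: [0.6, 0.1, -0.8]
opening: 0.998
```

Run:
```python
from h import *
p,d=camera("top");P=pts("top",d);cv2.imwrite("pics/t12.png",cv2.resize(p[120:290,220:480,::-1],None,fx=3,fy=3))
print("funnel",circ(P,441,162,24,.055,.09),"tamper",circ(P,246,257,18,.06,.12))
p,d=camera("side");P=pts("side",d).reshape(-1,3);r=np.hypot(P[:,0]-.605,P[:,1]+.285)
q=P[(P[:,2]>.058)&(P[:,2]<.09)&(r<.05)];print("side funnel",cv2.minEnclosingCircle(q[:,:2].astype(np.float32)),q[:,2].max())
plan(.434,.082,.21)
```

```text
Traceback (most recent call last):
  File "h.py", line 15, in circ
    c,r=cv2.minEnclosingCircle(q[:,:2].astype(np.float32));return np.round([*c,r,q[:,2].max(),len(q)],4)
                                                                                 ~~~~~~~~~~^^
ValueError: zero-size array to reduction operation maximum which has no identity
```

View pics/t12.png

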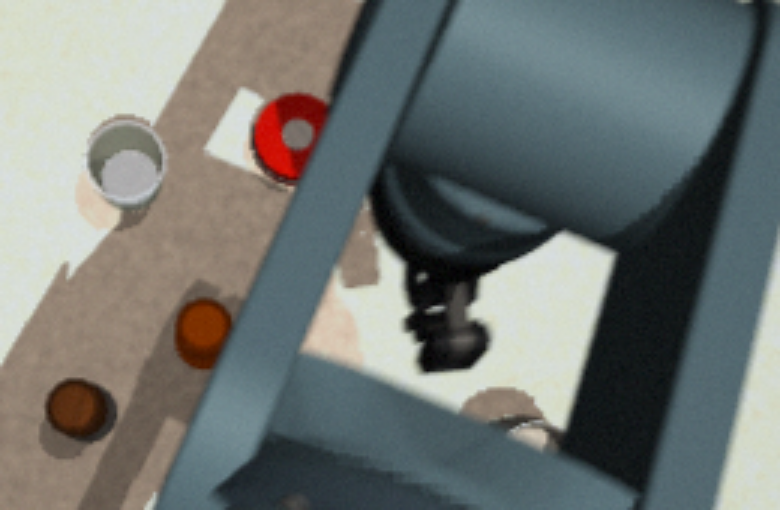

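The arm hides the stand here; bystanders and tampers are untouched. Moving on to the tamper, then measuring the funnel from there.

Run:
```python
from h import *
plan(.434,.082,.22)
```

```text
at [ 0.5135 -0.0989  0.2225] open 84.8 F [-1.1  4.7 -1.7] t 24.55
shift mm [186.3 -65.9   3.6] turn [-0.2  -0.24  4.23]
```

Request:
arm_command(series=[[0.04,-0.014,0,0,0,1,0.085],[0.08,-0.028,0,0,0,2,0.085],[0.12,-0.042,0,0,0,3,0.085],[0.16,-0.056,0,0,0,4.5,0.085],[0.187,-0.066,0,0,0,4.5,0.085]])

```text
time_s: 25.05
eef_pos: [0.4344, 0.0768, 0.2236]
eef_rot: [0.0, 0.704, 0.71, 0.0]
wrist_force: [0.8, -0.1, 0.1]
opening: 0.993
```

Request:
arm_command(series=[[0,0,0.01,0,0,0,0.085],[0,0,0.02,0,0,0,0.085],[0,0,0.025,0,0,0,0.085],[0,0,0.025,0,0,0,0.085],[0,0,0.025,0,0,0,0.085]])

```text
time_s: 25.55
eef_pos: [0.4358, 0.0742, 0.1977]
eef_rot: [-0.0, 0.705, 0.709, -0.0]
wrist_force: [0.2, 0.0, 0.1]
opening: 0.995
```

Run:
```python
from h import *
p,d=camera("top");P=pts("top",d)
print("funnel",circ(P,441,162,24,.055,.09))
p,d=camera("side");P=pts("side",d).reshape(-1,3);r=np.hypot(P[:,0]-.605,P[:,1]+.285)
q=P[(P[:,2]>.058)&(P[:,2]<.09)&(r<.05)];print("side funnel",cv2.minEnclosingCircle(q[:,:2].astype(np.float32)),q[:,2].max())
r=np.hypot(P[:,0]-.433,P[:,1]-.081);q=P[(P[:,2]>.065)&(P[:,2]<.09)&(r<.03)];print("side tamper x",q[:,0].min(),q[:,0].max(),"ymax",q[:,1].max())
plan(.434,.082,.13)
```

```text
funnel [ 6.068e-01 -2.834e-01  3.390e-02  7.060e-02  3.570e+02]
side funnel ((0.6034380793571472, -0.2835440933704376), 0.0359257310628891) 0.06836616776409937
side tamper x 0.414452640945696 0.4474876579064303 ymax 0.09809596527490061
at [0.4359 0.0744 0.1981] open 85.0 F [1.  0.8 0.2] t 25.65
shift mm [ 7.6 -1.9 68.1] turn [0.01 0.   0.39]
```

Request:
arm_command(series=[[0.0075,-0.002,0.005,0,0,0.4,0.085],[0.0075,-0.002,0.02,0,0,0.4,0.085],[0.0075,-0.002,0.04,0,0,0.4,0.085],[0.0075,-0.002,0.06,0,0,0.4,0.085],[0.0075,-0.002,0.068,0,0,0.4,0.085]])

```text
time_s: 26.15
eef_pos: [0.4322, 0.0829, 0.1282]
eef_rot: [-0.001, 0.707, 0.707, -0.001]
wrist_force: [-0.6, 0.4, -0.0]
opening: 0.993
```

Request:
arm_command(series=[[0,0,0,0,0,0,0.08],[0,0,0,0,0,0,0.06],[0,0,0,0,0,0,0.05],[0,0,0,0,0,0,0.04],[0,0,0,0,0,0,0.03]])

```text
time_s: 26.65
eef_pos: [0.4337, 0.0825, 0.1308]
eef_rot: [0.0, 0.707, 0.707, 0.0]
wrist_force: [-2.8, 0.2, 4.3]
opening: 0.38
```

Request:
arm_command(series=[[0,0,0,0,0,0,0.02],[0,0,0,0,0,0,0.02],[0,0,0,0,0,0,0.02],[0,0,0,0,0,0,0.02],[0,0,0,0,0,0,0.02]])

```text
time_s: 27.15
eef_pos: [0.4337, 0.0825, 0.1308]
eef_rot: [0.0, 0.707, 0.707, 0.0]
wrist_force: [-2.6, -0.3, 7.2]
opening: 0.385
```

Run:
```python
from h import *
p,d=camera("side");cv2.imwrite("pics/s15.png",cv2.resize(p[130:290,220:380,::-1],None,fx=3,fy=3))
plan(.434,.082,.13)
```

```text
at [0.4337 0.0825 0.1308] open 32.2 F [-2.2  0.1  7.1] t 27.2
shift mm [-0.5  0.3  0.8] turn [0.04 0.01 0.06]
```

View pics/s15.png

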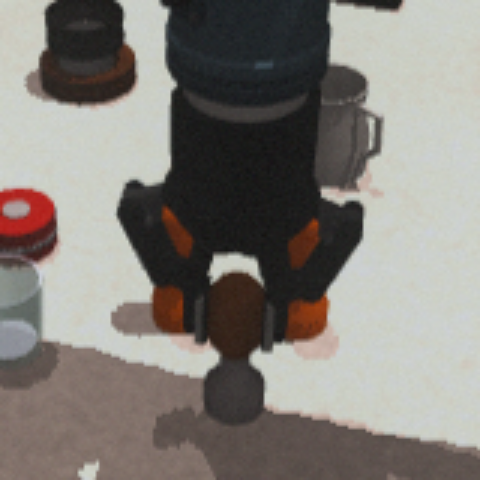

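Brown tamper squarely gripped; the funnel sits level on the stand at upper left. Lifting and carrying.

Request:
arm_command(series=[[0,0,-0.01,0,0,0,0.02],[0,0,-0.03,0,0,0,0.02],[0,0,-0.06,0,0,0,0.02],[0,0,-0.095,0,0,0,0.02],[0,0,-0.13,0,0,0,0.02]])

```text
time_s: 27.7
eef_pos: [0.4326, 0.0825, 0.2612]
eef_rot: [-0.0, 0.707, 0.707, -0.0]
wrist_force: [0.9, -0.6, -4.1]
opening: 0.38
```

Request:
arm_command(series=[[-0.02,0.01,-0.005,0,0,0,0.02],[-0.055,0.026,-0.005,0,0,0,0.02],[-0.095,0.045,-0.005,0,0,0,0.02],[-0.135,0.064,-0.005,0,0,0,0.02],[-0.175,0.083,-0.005,0,0,0,0.02]])

```text
time_s: 28.2
eef_pos: [0.5167, -0.0939, 0.2652]
eef_rot: [-0.0, 0.707, 0.707, 0.0]
wrist_force: [0.5, 0.3, -3.4]
opening: 0.381
```

Request:
arm_command(series=[[-0.04,0.019,0,0,0,0,0.02],[-0.08,0.038,0,0,0,0,0.02],[-0.115,0.055,0,0,0,0,0.02],[-0.145,0.069,0,0,0,0,0.02],[-0.165,0.078,0,0,0,0,0.02]])

```text
time_s: 28.7
eef_pos: [0.5949, -0.2597, 0.2647]
eef_rot: [-0.0, 0.707, 0.707, -0.0]
wrist_force: [0.2, 1.6, -3.6]
opening: 0.38
```

Run:
```python
from h import *
plan(.6075,-.2846,.22)
```

```text
at [ 0.5949 -0.2597  0.2647] open 32.5 F [ 0.2  1.6 -3.6] t 28.7
shift mm [-24.9  12.7  44.7] turn [-0.03 -0.   -0.04]
```

Request:
arm_command(series=[[-0.015,0.007,0.005,0,0,0,0.02],[-0.025,0.0125,0.015,0,0,0,0.02],[-0.025,0.0125,0.025,0,0,0,0.02],[-0.025,0.0125,0.035,0,0,0,0.02],[-0.025,0.0125,0.045,0,0,0,0.02]])

```text
time_s: 29.2
eef_pos: [0.6067, -0.2811, 0.2184]
eef_rot: [-0.001, 0.706, 0.708, -0.0]
wrist_force: [0.1, 0.1, -3.8]
opening: 0.38
```

Request:
arm_command(series=[[0,0,0.003,0,0,0,0.02],[0,0,0.006,0,0,0,0.02],[0,0,0.008,0,0,0,0.02],[0,0,0.008,0,0,0,0.02],[0,0,0.008,0,0,0,0.02]])

```text
time_s: 29.7
eef_pos: [0.6074, -0.2824, 0.2124]
eef_rot: [0.0, 0.707, 0.707, 0.0]
wrist_force: [0.4, 0.4, -3.8]
opening: 0.379
```

Run:
```python
from h import *
p,d=camera("side");cv2.imwrite("pics/s16.png",cv2.resize(p[50:190,180:320,::-1],None,fx=4,fy=4))
P=pts("side",d).reshape(-1,3);r=np.hypot(P[:,0]-.605,P[:,1]+.285)
for lo,hi in((.082,.088),(.088,.094),(.094,.1),(.060,.067)):
    q=P[(P[:,2]>lo)&(P[:,2]<hi)&(r<.045)];print(lo,len(q),np.percentile(q[:,0],[0,2,98,100]),q[:,1].max())
q=P[(P[:,2]>.060)&(P[:,2]<.075)&(r<.05)];print("funnel",cv2.minEnclosingCircle(q[:,:2].astype(np.float32)),q[:,2].max())
plan(.6075,-.2846,.155)
```

```text
0.082 28 [0.58561255 0.58607541 0.62037688 0.62045323] -0.2643615409856762
0.088 35 [0.58611966 0.58615159 0.62052392 0.62111715] -0.2643911990614015
0.094 31 [0.58565976 0.58575752 0.61731403 0.61986808] -0.26491305946773847
0.06 107 [0.5712982  0.57196409 0.63565003 0.63717489] -0.24945595765787676
funnel ((0.603649377822876, -0.2840161919593811), 0.034796617925167084) 0.06797391125428914
at [ 0.6074 -0.2825  0.2124] open 32.9 F [ 0.4 -0.8 -4.3] t 29.75
shift mm [-2.1  0.1 57.4] turn [0.04 0.03 0.05]
```

Tamper base and funnel agree within about 1 mm in the same view. Lowering through the funnel in stages.

Request:
arm_command(series=[[-0.0012,0.0003,0.004,0,0,0,0.02],[-0.0012,0.0003,0.012,0,0,0,0.02],[-0.0012,0.0003,0.02,0,0,0,0.02],[-0.0012,0.0003,0.028,0,0,0,0.02],[-0.0012,0.0003,0.034,0,0,0,0.02]])

```text
time_s: 30.25
eef_pos: [0.6071, -0.2833, 0.1763]
eef_rot: [-0.001, 0.707, 0.707, -0.0]
wrist_force: [0.1, -0.7, -3.3]
opening: 0.381
```

Request:
arm_command(series=[[0,0,0.004,0,0,0,0.02],[0,0,0.009,0,0,0,0.02],[0,0,0.014,0,0,0,0.02],[0,0,0.018,0,0,0,0.02],[0,0,0.022,0,0,0,0.02]])

```text
time_s: 30.75
eef_pos: [0.6076, -0.2836, 0.1557]
eef_rot: [0.0, 0.707, 0.707, 0.0]
wrist_force: [-0.2, 0.1, -2.1]
opening: 0.383
```

Request:
arm_command(series=[[0,0,0.002,0,0,0,0.02],[0,0,0.004,0,0,0,0.02],[0,0,0.006,0,0,0,0.02],[0,0,0.008,0,0,0,0.02],[0,0,0.009,0,0,0,0.02]])

```text
time_s: 31.25
eef_pos: [0.6075, -0.2836, 0.1467]
eef_rot: [-0.0, 0.707, 0.707, 0.0]
wrist_force: [-0.2, 1.0, -3.8]
opening: 0.378
```

Request:
arm_command(series=[[0,0,0.001,0,0,0,0.02],[0,0,0.002,0,0,0,0.02],[0,0,0.002,0,0,0,0.02],[0,0,0.002,0,0,0,0.02],[0,0,0.002,0,0,0,0.02]])

```text
time_s: 31.75
eef_pos: [0.6076, -0.2838, 0.1459]
eef_rot: [0.0, 0.707, 0.707, -0.0]
wrist_force: [-3.9, 3.0, 5.2]
opening: 0.381
```

Contact at 0.1459 (predicted 0.1458): on the floor. Release and retreat.

Request:
arm_command(series=[[0,0,-0.001,0,0,0,0.04],[0,0,-0.001,0,0,0,0.05],[0,0,-0.001,0,0,0,0.06],[0,0,-0.001,0,0,0,0.07],[0,0,-0.001,0,0,0,0.07]])

```text
time_s: 32.25
eef_pos: [0.6076, -0.2836, 0.1458]
eef_rot: [0.0, 0.707, 0.707, 0.0]
wrist_force: [0.1, -0.1, 0.2]
opening: 0.82
```

Request:
arm_command(series=[[0,0,-0.01,0,0,0,0.07],[0,0,-0.03,0,0,0,0.07],[0,0,-0.06,0,0,0,0.07],[0,0,-0.09,0,0,0,0.07],[0,0,-0.12,0,0,0,0.07]])

```text
time_s: 32.75
eef_pos: [0.6075, -0.2836, 0.2679]
eef_rot: [0.0, 0.707, 0.707, 0.0]
wrist_force: [0.1, -0.8, -0.1]
opening: 0.822
```

Request:
arm_command(series=[[0.03,-0.02,0,0,0,0,0.07],[0.07,-0.04,0,0,0,0,0.07],[0.11,-0.06,0,0,0,0,0.07],[0.15,-0.08,0,0,0,0,0.07],[0.19,-0.1,0,0,0,0,0.07]])

```text
time_s: 33.25
eef_pos: [0.5065, -0.0923, 0.2667]
eef_rot: [0.001, 0.707, 0.707, 0.0]
wrist_force: [0.4, 0.7, 0.1]
opening: 0.817
```

Request:
arm_command(series=[[0.04,-0.01,0,0,0,0,0.07],[0.08,-0.02,0,0,0,0,0.07],[0.11,-0.03,0,0,0,0,0.07],[0.13,-0.03,0,0,0,0,0.07],[0.13,-0.03,0,0,0,0,0.07]])

```text
time_s: 33.75
eef_pos: [0.477, 0.0384, 0.2668]
eef_rot: [0.0, 0.706, 0.709, 0.001]
wrist_force: [-0.9, -0.8, -0.5]
opening: 0.824
```

Run:
```python
from h import *
pt,d=camera("top");P=pts("top",d);ps,ds=camera("side")
a=cv2.resize(pt[110:220,400:490],None,fx=4,fy=4);b=cv2.resize(ps[90:350,150:340],(321,440))
cv2.imwrite("pics/f16.png",np.hstack([a,b])[:,:,::-1])
print("tamper",circ(P,446,155,30,.08,.13),"funnel",circ(P,441,162,26,.055,.078),"lev",circ(P,318,165,20,.02,.05))
Q=pts("side",ds).reshape(-1,3)
def s(n,x,y,lo,hi,R):
    r=np.hypot(Q[:,0]-x,Q[:,1]-y);q=Q[(Q[:,2]>lo)&(Q[:,2]<hi)&(r<R)];print(n,cv2.minEnclosingCircle(q[:,:2].astype(np.float32)),q[:,2].max())
s("blind",.542,.245,.03,.06,.035);s("funnel",.604,-.284,.058,.078,.04);s("tamper",.604,-.284,.08,.14,.03)
plan(.45,0,.2)
```

```text
tamper [ 6.060e-01 -2.841e-01  1.710e-02  1.194e-01  4.060e+02] funnel [ 6.067e-01 -2.833e-01  3.390e-02  7.760e-02  2.810e+02] lev [ 6.065e-01 -7.540e-02  1.760e-02  3.330e-02  4.800e+01]
blind ((0.5419338345527649, 0.24390392005443573), 0.027708331122994423) 0.03834464124242998
funnel ((0.6033787131309509, -0.2821047306060791), 0.033476896584033966) 0.06831180953279414
tamper ((0.6039960384368896, -0.28335806727409363), 0.01655573956668377) 0.11685213284398105
at [0.4775 0.0363 0.2666] open 70.3 F [-0.5 -0.6 -0.6] t 33.85
shift mm [-36.2 -27.6  66.6] turn [0.07 0.04 0.13]
```

View pics/f16.png

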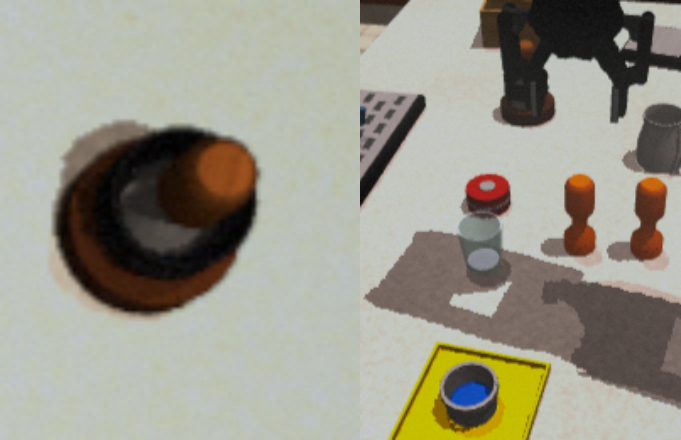

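Both views show tamper upright in the level funnel on the stand, blind upright in the tray, bystanders in place (the top-view leveller reading was partly hidden by the arm). Handing in.

```bash
python3 -c "
from bench import ctrl
print(ctrl.hand_in())"
```

```text
the job is handed in; nothing more can be done
None
```

The stand is built up in order and the job is handed in at about 34 s, but `hand_in` reports no verdict, so my own checks are all there is.

- **Blind basket:** it stands upright in the yellow tray, within about 1 mm of the tray's measured centre.
- **Stack on the stand:** the perforated basket, funnel and tamper each made contact within about 0.5 mm of the predicted seating height. The final measurements put the funnel and tamper within about 2 mm of the stand's axis. Both looked upright in the last pictures. The basket was last measured right after I seated it, within about 1 mm of the stand's axis.
- **Bystanders:** the red leveller, shot glass and milk jug look untouched in the last pictures.

Two checks disagreed or failed:

- **Camera offset:** the side camera reads about 3 mm lower in x than the top camera. I compared positions only within one view and used the robot's own readings.
- **Leveller:** its final top-view measurement was partly hidden by the arm and is unusable, so its position is confirmed only by eye.

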